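Stroke the sprung rollers to check that they run

ROBOT

A 6-joint arm with a two-finger parallel gripper is mounted at the origin on a cart in front of the work surface, level with it; the furniture and walls round the work are solid. World frame = base frame: x ahead of the robot, y to its left, z up, the work surface at z = 0. Lengths are in m, angles in rad, forces in N, time in s.
With the tool pointing down it reaches from about 0.375 to 0.975 m from the base axis. Payload 3.8 kg.
Tool frame: the origin (TCP) lies where the fingers leave the gripper's body, on its centre line; the fingertips stand 73 mm ahead of it and the grasp point (between the pads) lies 54 mm ahead of it; z points along the fingers, y is the line along which they close (so a half turn about z gives the same grasp; the last joint's range is limited). The gripper opens to 85 mm and grips with 20 to 120 N. Pads are 22 mm wide; open, the fingers measure 114 mm over their backs; the gripper's body (76 mm by 85 mm) begins 54 mm behind the grasp point. The pads swing forward as they close: fully open they stand 13 mm farther back than shut.
Start: joints at [1.292, 0.264, 1.604, -0, 1.274, -0.037], TCP at [0.162, 0.655, 0.304] pointing down, gripper open.
Joint ranges: [-2.63, 2.63], [-0.94, 2.18], [0.31, 2.57], [-1.31, 4.45], [0, 2.66], [-2.55, 2.55]. Speed limits (rad/s): [2.57, 2.57, 3.14, 3.14, 3.14, 3.14].

INTERFACE

Orientations are given as a rotation vector (axis times angle).
In Python, from workcell import read_state, viewer, bot gives the robot as it stands.
- The arm moves only by the tool jog_arm, never from a script. Its argument "increments" is a list that holds one entry, the list of rows, each a list of 7 numbers: the shift along the tool's x, y, z in units of 30 mm (1.0 is 30 mm), then the turn, a rotation vector about the tool's x, y, z in units of 6 degrees (1.0 is 6 degrees), then the opening, from -1 (shut) to 1 (fully open). A call has exactly 5 rows; each row shifts and turns the commanded pose from where the row before left it, along the tool's axes as they then stand; what a row does not reach is not made up. A row lasts 1/12 s, in which the tool goes at most 41.7 mm and 7.16 degrees, less where a joint would pass 70% of its speed; a pose out of reach is approached as far as the arm can. A call is refused whole if a number of a shift passes 1 or a number of a turn 1, either way. A call with a gripper value outside its range is refused whole. The fingers move at their own pace and stop on an object; "force" is the grip in N (left out, the last holds). Time passes only in rows, so rows that do not move let the fingers close, or fill a call up. It gives the time, the measured TCP pose, the force, the opening and the grip force at its end, in the units of the state.
- read_state(): the state, without advancing time (a new reading comes with each control period).
- viewer.read_camera(name): name is "scene" or "side" or "wrist"; returns (picture, depth): 420x560x3 uint8, blue, green, red; 420x560 float32, m along the optical axis (not along the pixel's ray), 0 where there is no reading.
- viewer.camera_params(name): a dict with "fx", "fy", "cx", "cy" (pixels), "k1" (the pictures are not rectified: a ray, as slopes to the right and down, at radius r is drawn at 1 + k1 r^2 times it, then the intrinsics apply), "R" (3x3) and "t" (3): a world point X has camera coordinates R X + t; the wrist camera has in their place "hand_eye" (4x4, takes a point from camera to tool coordinates, whose origin is the TCP and whose axes are the flange's). Camera axes: x right, y down, z forward; pixel columns grow to the right and rows downward; lengths in m; the calibration is good to about 2 mm. A picture is of the moment at which its call begins: read the wrist's pose just before it. camera_params takes no time and is no camera call.
- bot.finish_job(): hands the job in; it is judged then, once.
The state is a dict: "time": time; "q": joint angles; "joint_vel": joint speeds; "joint_torque": joint torques, N m; "tool_pos": TCP position; "tcp_rot": TCP orientation; "wrist_force": force on the tool from outside, world axes, zero at the start; "torque": the same for the moment, N m; "width": opening from 0.0 (shut) to 1.0 (fully open); "grip_force": force on a finger pad.
Only numpy, scipy, OpenCV 4.12 (cv2) and the standard library are available. Lean on these libraries where they do the work, as an engineer would, in place of code of your own. Each camera call takes 0.05 s, during which the arm holds its last target. There are 200 camera calls.

TASK

The sprung roller strip on the bench has been cleaned; check that its five rollers run by stroking the fingertips lightly along their tops, from the end with the black knob to the plain end, so that every roller is turned a little, one after the other. Do not press any roller down to its stop or turn it backwards, do not shift or lift the strip, and leave the screwdriver, pencil and tin beside it where they are. Finish with the hand clear.

Things in the scene. Friction and masses are not known exactly. Their poses are not given: they have to be found in the camera images.
- strip: Sprung roller strip: loose grey steel channel on rubber feet, 240 x 60 mm, 30 mm high, 2 to 3 kg, with five plain steel rollers lying crosswise in a row (24 mm diameter, 44 mm long, 30 mm pitch). Origin: centre of the underside (bench level); x along the strip from the black knob to the plain end, y along the roller axes, z up. Rollers 1..5 at x = -60, -30, 0, 30, 60 mm, y = 0.
- knob_top (a point): Middle of the top of the fixed round black knob on one end of the strip (33 mm across): strip frame x = -101, y = 0, z = 53 mm. The plain block at the other end, x = +101 mm, is 28 mm high.
- first_top (a point): Middle of the top of roller 1, the one nearest the black knob, with the roller up at rest: strip frame x = -60, y = 0, z = 41 mm (11 mm above the channel's rim).
- last_top (a point): Middle of the top of roller 5, the one nearest the plain end, with the roller up at rest: strip frame x = +60, y = 0, z = 41 mm (11 mm above the channel's rim).
- screwdriver: Loose screwdriver with a black handle, 230 long, 29 mm thick, lying beside the strip roughly parallel to it. A bystander. Origin: centre of its underside.
- pencil: Loose yellow pencil, 120 x 13 x 12 mm, lying beside the strip on the other side. A bystander. Origin: centre of its underside.
- wax_tin: Loose round tin, 70 mm across, 50 mm high, standing beyond the pencil. A bystander. Origin: centre of its underside.
- roller1 (a joint): Turn of roller 1 (1 is nearest the knob, 5 nearest the plain end), rad, near 0 at the start. It grows when a fingertip strokes over the top towards the plain end (12 mm of stroke is 1 rad), shrinks when stroked the other way. It turns easily and stops when the finger leaves it.
- spring1 (a joint): Dip of roller 1 on its springs, m: 0 up at rest, 0.010 pressed to its stop. Starts to dip at about 1 N of push, then gives 1 mm for each further 0.5 N; rises again by itself.
- roller2 (a joint): Turn of roller 2 (1 is nearest the knob, 5 nearest the plain end), rad, near 0 at the start. It grows when a fingertip strokes over the top towards the plain end (12 mm of stroke is 1 rad), shrinks when stroked the other way. It turns easily and stops when the finger leaves it.
- spring2 (a joint): Dip of roller 2 on its springs, m: 0 up at rest, 0.010 pressed to its stop. Starts to dip at about 1 N of push, then gives 1 mm for each further 0.5 N; rises again by itself.
- roller3 (a joint): Turn of roller 3 (1 is nearest the knob, 5 nearest the plain end), rad, near 0 at the start. It grows when a fingertip strokes over the top towards the plain end (12 mm of stroke is 1 rad), shrinks when stroked the other way. It turns easily and stops when the finger leaves it.
- spring3 (a joint): Dip of roller 3 on its springs, m: 0 up at rest, 0.010 pressed to its stop. Starts to dip at about 1 N of push, then gives 1 mm for each further 0.5 N; rises again by itself.
- roller4 (a joint): Turn of roller 4 (1 is nearest the knob, 5 nearest the plain end), rad, near 0 at the start. It grows when a fingertip strokes over the top towards the plain end (12 mm of stroke is 1 rad), shrinks when stroked the other way. It turns easily and stops when the finger leaves it.
- spring4 (a joint): Dip of roller 4 on its springs, m: 0 up at rest, 0.010 pressed to its stop. Starts to dip at about 1 N of push, then gives 1 mm for each further 0.5 N; rises again by itself.
- roller5 (a joint): Turn of roller 5 (1 is nearest the knob, 5 nearest the plain end), rad, near 0 at the start. It grows when a fingertip strokes over the top towards the plain end (12 mm of stroke is 1 rad), shrinks when stroked the other way. It turns easily and stops when the finger leaves it.
- spring5 (a joint): Dip of roller 5 on its springs, m: 0 up at rest, 0.010 pressed to its stop. Starts to dip at about 1 N of push, then gives 1 mm for each further 0.5 N; rises again by itself.

How it is judged:
On the way, in this order (a step that is already met when the one before it is completed fails the run):
1. roller 1 is turned towards the plain end by at least 0.4 rad, under the fingers (value of joint roller1 above 0.4 rad and contact force between the fingers and strip above 0.2 N), for 0.02 s.
2. roller 2 is turned towards the plain end by at least 0.4 rad, under the fingers (value of joint roller2 above 0.4 rad and contact force between the fingers and strip above 0.2 N), for 0.02 s.
3. roller 3 is turned towards the plain end by at least 0.4 rad, under the fingers (value of joint roller3 above 0.4 rad and contact force between the fingers and strip above 0.2 N), for 0.02 s.
4. roller 4 is turned towards the plain end by at least 0.4 rad, under the fingers (value of joint roller4 above 0.4 rad and contact force between the fingers and strip above 0.2 N), for 0.02 s.
5. roller 5 is turned towards the plain end by at least 0.4 rad, under the fingers (value of joint roller5 above 0.4 rad and contact force between the fingers and strip above 0.2 N), for 0.02 s.
At the end, for the whole second after the job is handed in: All five rollers have been turned at least 0.4 rad towards the plain end, in order from the knob, and are up again (dip under 2 mm); strip, screwdriver, pencil and tin each lie within 20 mm of where they were, the strip at rest (value of joint each of roller1, roller2, roller3, roller4, roller5 above 0.4 rad and value of joint each of spring1, spring2, spring3, spring4, spring5 below 0.002 m and distance of each of screwdriver, pencil, wax_tin, strip from where it was at the start of the episode below 0.02 m and linear speed of strip below 0.01 m/s); the robot touches nothing.
It fails at once if a roller is pressed down nearly to its stop (more than 8 mm) (value of joint any of spring1, spring2, spring3, spring4, spring5 above 0.008 m).
It fails at once if a roller is turned backwards (more than 0.3 rad) (value of joint any of roller1, roller2, roller3, roller4, roller5 below -0.3 rad).
It fails at once if the strip is shifted more than 20 mm, lifted or tipped (distance of strip from where it was at the start of the episode above 0.02 m or height (world z) of strip above 0.008 m or angle between strip's own z axis and vertical above 0.08 rad).
It fails at once if the screwdriver, pencil or tin is moved more than 20 mm (distance of any of screwdriver, pencil, wax_tin from where it was at the start of the episode above 0.02 m).
It also fails if it takes over 42 s, if anything falls off the work surface, if the arm or the gripper's body presses on something with over 40 N, if the wrist force passes 120 N, or if a joint passes its speed limit or range.

## Working session

There is one attempt and no reset: what is moved stays moved. The work goes in short steps, Python scripts to look and compute and a tool call to move; the robot and the scene stay as the last step left them, time stands still between calls to the robot, and variables do not carry over. Pictures are saved under pics/ and viewed, at most 10 in all, crops included, and the job is handed in when it is done.

Besides the shell and the picture viewer there is one more tool, called after "Emit:" as a command line: name --argument value ..., lists and objects as JSON in quotes. jog_arm: Moves the arm, as the interface text tells. Its arguments: {"type":"object","properties":{"increments":{"type":"array","items":{"type":"array","items":{"type":"array","items":{"type":"number"}}}},"force":{"type":"number"}},"required":["increments"]}

```bash
mkdir -p pics; ls
python3 - <<'E'
from workcell import read_state, viewer
import cv2
s=read_state();print(s)
for n in("scene","wrist"):
    p,d=viewer.read_camera(n);cv2.imwrite(f"pics/{n}0.png",p);print(viewer.camera_params(n))
E
```

```text
pics
{'time': 0.0, 'q': array([ 1.29209373e+00,  2.64750890e-01,  1.60538533e+00, -1.24718093e-05,
        1.27370999e+00, -3.69426976e-02]), 'joint_vel': array([ 1.58900543e-04, -3.90192312e-04,  2.25761625e-03,  2.98491866e-04,
        6.29511896e-05,  9.89138010e-05]), 'joint_torque': array([-6.22016560e-04, -5.15111804e+01, -3.67319584e+01, -1.05960100e-04,
        1.28351228e-02, -9.16324616e-08]), 'tool_pos': array([0.16147708, 0.65480669, 0.30255726]), 'tcp_rot': array([-0.37878416, -3.11832702,  0.00349846]), 'wrist_force': array([-0.21257662, -0.27349967,  0.31099972]), 'torque': array([-0.07098287,  0.02910007, -0.00968106]), 'grip_force': 0.0, 'width': 0.9975354756298814}
{'fx': 433.7414277501242, 'fy': 433.7414277501242, 'cx': 273.4189659063275, 'cy': 206.4082489243431, 'k1': -0.11950016844325692, 'R': array([[ 0.65793593, -0.75300853, -0.00992281],
       [-0.42547181, -0.36081656, -0.82993081],
       [ 0.62136467,  0.55026318, -0.55777808]]), 't': array([-0.56205383,  0.13965151,  0.73833246])}
{'fx': 358.3218590015948, 'fy': 358.3218590015948, 'cx': 278.91455782648404, 'cy': 208.27194469939118, 'k1': -0.021249416054791068, 'hand_eye': array([[ 6.89382699e-04, -9.50766043e-01, -3.09908788e-01,
         7.99405778e-02],
       [ 9.99999742e-01,  5.92231791e-04,  4.07567159e-04,
         1.41145080e-04],
       [-2.03963179e-04, -3.09908989e-01,  9.50766205e-01,
        -6.93208028e-02],
       [ 0.00000000e+00,  0.00000000e+00,  0.00000000e+00,
         1.00000000e+00]])}
```

View pics/scene0.png

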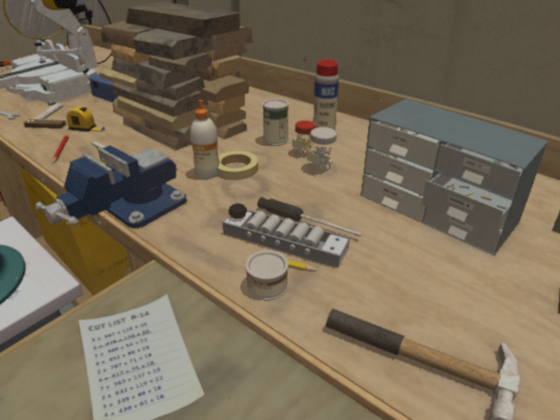

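View pics/wrist0.png

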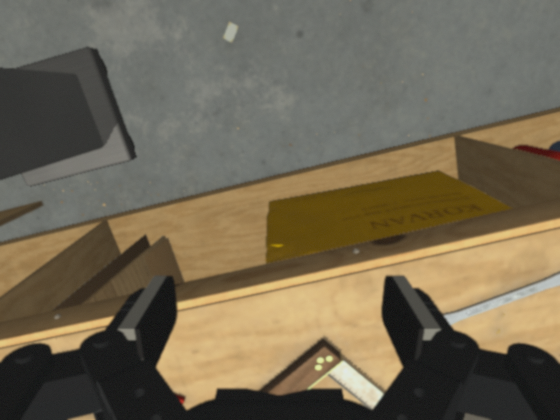

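```bash
cat > h.py <<'E'
from workcell import read_state, viewer
import cv2, numpy as np
from scipy.spatial.transform import Rotation as Ro
def cam(n):
    c=viewer.camera_params(n)
    if n=="wrist":
        s=read_state();T=np.eye(4);T[:3,:3]=Ro.from_rotvec(s["tcp_rot"]).as_matrix();T[:3,3]=s["tool_pos"]
        M=T@c["hand_eye"];c["R"]=M[:3,:3].T;c["t"]=-M[:3,:3].T@M[:3,3]
    return c
def K(c):return np.array([[c["fx"],0,c["cx"]],[0,c["fy"],c["cy"]],[0,0,1]])
def ray(c,uv):
    xy=cv2.undistortPoints(np.array([[uv]],float),K(c),np.array([c["k1"],0,0,0.]))[0,0]
    return c["R"].T@np.r_[xy,1], -c["R"].T@c["t"]
def at_z(c,uv,z):
    r,o=ray(c,uv);return o+r*(z-o[2])/r[2]
def at_d(c,uv,d):
    r,o=ray(c,uv);return o+r*d[int(round(uv[1])),int(round(uv[0]))]
def proj(c,X):
    return cv2.projectPoints(np.array(X,float).reshape(-1,3),cv2.Rodrigues(c["R"])[0],c["t"],K(c),np.array([c["k1"],0,0,0.]))[0][:,0]
E
python3 - <<'E'
from h import *
p,d=viewer.read_camera("scene");c=cam("scene")
for n,uv,z in [("knob",(237,210),.053),("end",(338,242),.028),("tin",(267,262),.05),("sdtip",(358,235),.01),("sdh",(270,205),.029),("pen",(313,267),.01),("vise",(140,175),.1)]:
    print(n,at_d(c,uv,d).round(3),at_z(c,uv,z).round(3))
cv2.imwrite("pics/scrop.png",cv2.resize(p[180:310,200:380],None,fx=4.4,fy=4.4,interpolation=cv2.INTER_CUBIC))
p,d=viewer.read_camera("side");cv2.imwrite("pics/side0.png",p)
E
```

```text
knob [ 0.443 -0.267  0.049] [ 0.439 -0.271  0.053]
end [ 0.511 -0.457  0.026] [ 0.509 -0.458  0.028]
tin [ 0.372 -0.408  0.044] [ 0.366 -0.413  0.05 ]
sdtip [ 0.568 -0.466  0.013] [ 0.572 -0.464  0.01 ]
sdh [ 0.527 -0.277  0.022] [ 0.519 -0.284  0.029]
pen [ 0.453 -0.445 -0.002] [ 0.442 -0.452  0.01 ]
vise [ 0.367 -0.061  0.085] [ 0.353 -0.086  0.1  ]
```

View pics/scrop.png

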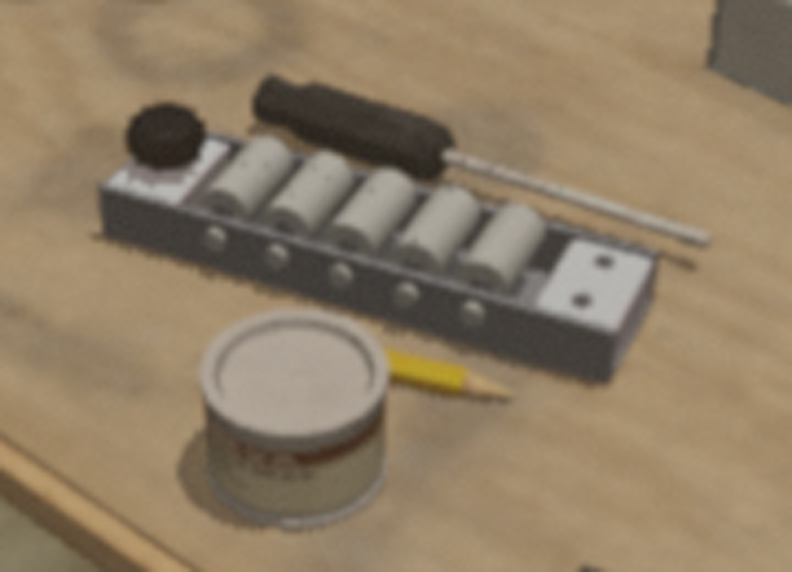

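View pics/side0.png

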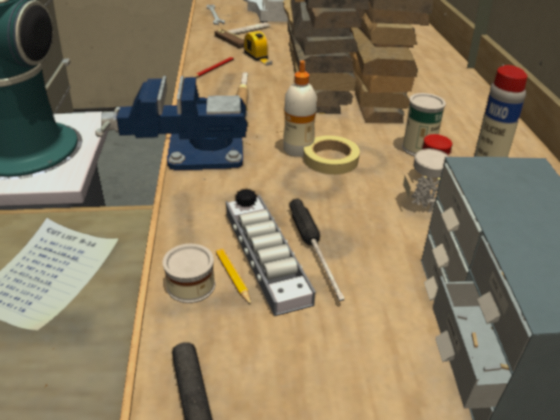

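Run:
```python
from h import *
H={}
for n in("scene","side"):
    p,d=viewer.read_camera(n);c=cam(n)
    v,u=np.mgrid[0:420:2,0:560:2];m=d[v,u]>0;u=u[m];v=v[m]
    xy=cv2.undistortPoints(np.stack([u,v],-1).astype(float)[:,None],K(c),np.array([c["k1"],0,0,0.]))[:,0]
    X=(np.c_[xy,np.ones(len(xy))]*d[v,u][:,None]-c["t"])@c["R"]
    for x in X:
        k=(int(np.floor(x[0]*10)),int(np.floor(x[1]*10)))
        if 0<=k[0]<=9: H[k]=max(H.get(k,-9),x[2])
print("rows y from .8 to -.6; cols x 0..0.9")
for j in range(8,-7,-1): print(f"{j/10:5.1f}",[int(1000*H[i,j]) if (i,j) in H else None for i in range(10)])
# strip axis: scene & side triangulation
c1,c2=cam("scene"),cam("side")
def tri(a,b):
    r1,o1=ray(c1,a);r2,o2=ray(c2,b)
    s=np.linalg.lstsq(np.c_[r1,-r2],o2-o1,rcond=None)[0];A,B=o1+r1*s[0],o2+r2*s[1];return ((A+B)/2).round(4),np.linalg.norm(A-B).round(4)
print("knob",tri((237.5,209),(246,197)))
print("holeL",tri((332.3,248.2),(281,290)),"holeR",tri((337.2,239.5),(301,286)))
```

```text
rows y from .8 to -.6; cols x 0..0.9
  0.8 [None, None, 1, 9, 46, 80, 339, 331, None, None]
  0.7 [None, None, 0, 9, 11, 85, 172, 69, None, None]
  0.6 [None, None, 0, 18, 20, 9, 69, None, None, None]
  0.5 [None, None, 1, 2, 49, 3, 67, None, None, 1]
  0.4 [None, None, 2, 9, 69, 296, 296, None, 330, 2]
  0.3 [None, None, 0, 9, 10, 296, 341, 341, 331, 2]
  0.2 [None, None, 0, 2, 27, 297, 341, 341, 1, 2]
  0.1 [2, 4, 0, None, 29, 297, 342, 342, 155, 3]
  0.0 [303, 260, 134, 134, 98, 297, 341, 341, 296, 3]
 -0.1 [323, 263, 134, 135, 99, 186, 25, 111, 111, 162]
 -0.2 [12, 94, 1, 24, 24, 24, 26, 85, 197, 214]
 -0.3 [-7, -3, 2, 3, 54, 29, 2, 101, 1, 0]
 -0.4 [-13, -15, 2, 53, 43, 41, 3, 190, 191, None]
 -0.5 [-12, -6, 2, 52, 42, 41, 141, 191, 191, None]
 -0.6 [None, -15, 3, 34, 3, 3, 145, 191, 191, None]
knob (array([ 0.45  , -0.2604,  0.0445]), np.float64(0.0004))
holeL (array([ 0.4903, -0.4581,  0.027 ]), np.float64(0.0024)) holeR (array([ 0.5188, -0.4496,  0.025 ]), np.float64(0.0017))
```

Emit:
jog_arm --increments '[[[0, 0, -0.8, 0, 0, 1, -1], [0, 0, -0.8, 0, 0, 1, -1], [0, 0, -0.8, 0, 0, 1, -1], [0, 0, -0.8, 0, 0, 1, -1], [0, 0, -0.8, 0, 0, 1, -1]]]'

```text
time: 0.72
tool_pos: [0.1616, 0.6552, 0.4249]
tcp_rot: [1.181, 2.911, -0.0]
wrist_force: [-0.3, 0.9, -0.1]
width: 0.296
grip_force: 0.0
```

Emit:
jog_arm --increments '[[[0, 0, 0, 0, 0, 1, -1], [0, 0, 0, 0, 0, 1, -1], [0, 0, 0, 0, 0, 1, -1], [0, 0, 0, 0, 0, 1, -1], [0, 0, 0, 0, 0, 1, -1]]]'

```text
time: 1.13
tool_pos: [0.1616, 0.6553, 0.4238]
tcp_rot: [1.894, 2.506, -0.0]
wrist_force: [-1.1, -0.3, -0.5]
width: -0.001
grip_force: 0.0
```

Run:
```python
from h import *
s=read_state();R=Ro.from_rotvec(s["tcp_rot"]).as_matrix();print(s["q"],s["tool_pos"],R.round(3),s["wrist_force"])
for a in ([.40,.3,.42],[.42,-.1,.42],[.47,-.30,.3]): print(R.T@(np.array(a)-s["tool_pos"])/.03)
```

```text
[ 1.29211288e+00  2.18073947e-01  1.44353599e+00 -1.48963721e-05
  1.48008209e+00  1.01545154e+00] [0.16160837 0.65530953 0.42383152] [[-0.273  0.962 -0.   ]
 [ 0.962  0.273 -0.   ]
 [-0.    -0.    -1.   ]] [-1.080822   -0.25589216 -0.54095829]
[-13.56378335   4.40915556   0.12879339]
[-26.5721794    1.4085135    0.13011302]
[-33.44020406   1.19098145   4.13075538]
```

Emit:
jog_arm --increments '[[[-0.9, 0.3, 0, 0, 0, 0, -1], [-0.9, 0.3, 0, 0, 0, 0, -1], [-0.9, 0.3, 0, 0, 0, 0, -1], [-0.9, 0.3, 0, 0, 0, 0, -1], [-0.9, 0.3, 0, 0, 0, 0, -1]]]'

```text
time: 1.55
tool_pos: [0.2428, 0.5371, 0.4237]
tcp_rot: [1.887, 2.512, -0.0]
wrist_force: [-0.2, -0.3, 0.0]
width: -0.001
grip_force: 0.0
```

Emit:
jog_arm --increments '[[[-0.9, 0.3, 0, 0, 0, 0, -1], [-0.9, 0.3, 0, 0, 0, 0, -1], [-0.9, 0.3, 0, 0, 0, 0, -1], [-0.9, 0.3, 0, 0, 0, 0, -1], [-0.9, 0.3, 0, 0, 0, 0, -1]]]'

```text
time: 1.97
tool_pos: [0.3236, 0.4198, 0.424]
tcp_rot: [1.887, 2.512, 0.001]
wrist_force: [-0.3, -0.3, 0.3]
width: 0.005
grip_force: 0.0
```

Emit:
jog_arm --increments '[[[-0.9, 0.3, 0, 0, 0, 0, -1], [-0.9, 0.3, 0, 0, 0, 0, -1], [-0.9, 0.3, 0, 0, 0, 0, -1], [-0.9, 0.3, 0, 0, 0, 0, -1], [-0.9, 0.3, 0, 0, 0, 0, -1]]]'

```text
time: 2.38
tool_pos: [0.4044, 0.3026, 0.424]
tcp_rot: [1.887, 2.511, 0.001]
wrist_force: [0.8, -0.1, 0.4]
width: 0.002
grip_force: 0.0
```

Emit:
jog_arm --increments '[[[-0.9, -0.2, 0, 0, 0, 0, -1], [-0.9, -0.2, 0, 0, 0, 0, -1], [-0.9, -0.2, 0, 0, 0, 0, -1], [-0.9, -0.2, 0, 0, 0, 0, -1], [-0.9, -0.2, 0, 0, 0, 0, -1]]]'

```text
time: 2.8
tool_pos: [0.4124, 0.1645, 0.424]
tcp_rot: [1.887, 2.511, 0.0]
wrist_force: [0.3, 0.4, 0.5]
width: 0.001
grip_force: 0.0
```

Emit:
jog_arm --increments '[[[-0.9, -0.2, 0, 0, 0, 0, -1], [-0.9, -0.2, 0, 0, 0, 0, -1], [-0.9, -0.2, 0, 0, 0, 0, -1], [-0.9, -0.2, 0, 0, 0, 0, -1], [-0.9, -0.2, 0, 0, 0, 0, -1]]]'

```text
time: 3.22
tool_pos: [0.4211, 0.0266, 0.4241]
tcp_rot: [1.887, 2.511, 0.001]
wrist_force: [-0.2, -0.2, 0.6]
width: 0.0
grip_force: 0.0
```

Emit:
jog_arm --increments '[[[-0.9, -0.2, 0, 0, 0, 0, -1], [-0.9, -0.2, 0, 0, 0, 0, -1], [-0.9, -0.2, 0, 0, 0, 0, -1], [-0.9, -0.2, 0, 0, 0, 0, -1], [-0.9, -0.2, 0, 0, 0, 0, -1]]]'

```text
time: 3.63
tool_pos: [0.4298, -0.1115, 0.4241]
tcp_rot: [1.887, 2.511, 0.0]
wrist_force: [0.2, -0.5, 0.8]
width: 0.001
grip_force: 0.0
```

Emit:
jog_arm --increments '[[[-1, -0.07, 0.5, 0, 0, 0, -1], [-1, -0.07, 0.5, 0, 0, 0, -1], [-1, -0.07, 0.5, 0, 0, 0, -1], [-1, -0.07, 0.5, 0, 0, 0, -1], [-1, -0.07, 0.5, 0, 0, 0, -1]]]'

```text
time: 4.05
tool_pos: [0.4616, -0.2587, 0.3483]
tcp_rot: [1.888, 2.511, 0.0]
wrist_force: [-0.2, -0.6, 0.5]
width: 0.003
grip_force: 0.0
```

Emit:
jog_arm --increments '[[[-1, -0.07, 0.6, 0, 0, 0, -1], [-1, -0.07, 0.6, 0, 0, 0, -1], [-1, -0.07, 0.6, 0, 0, 0, -1], [-1, -0.07, 0.6, 0, 0, 0, -1], [-0.8, -0.07, 0.6, 0, 0, 0, -1]]]'

```text
time: 4.47
tool_pos: [0.4918, -0.4006, 0.2579]
tcp_rot: [1.888, 2.51, -0.001]
wrist_force: [-0.5, 0.1, -0.3]
width: -0.006
grip_force: 0.0
```

Run:
```python
from h import *
c=cam("wrist");p,d=viewer.read_camera("wrist");np.savez("w1.npz",p=p,d=d,R=c["R"],t=c["t"]);print(read_state()["tool_pos"],read_state()["wrist_force"])
print(proj(c,[[.452,-.265,.053],[.5046,-.4539,.028]]))
cv2.imwrite("pics/w1.png",cv2.resize(p,None,fx=1.42,fy=1.42,interpolation=cv2.INTER_CUBIC))
```

```text
[ 0.49091285 -0.40297346  0.25321089] [ 1.59383194 -3.6746434  -1.71512032]
[[278.38955957  -2.98481608]
 [276.30969353 246.86212111]]
```

View pics/w1.png

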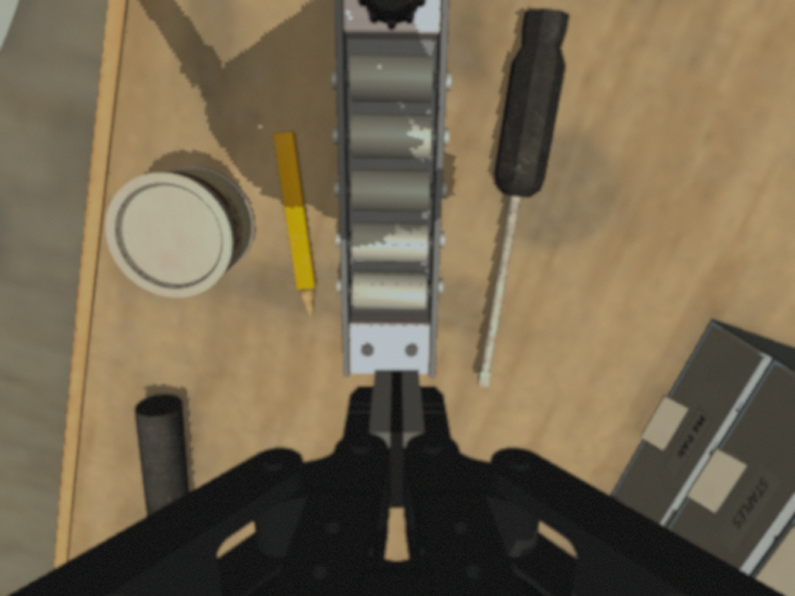

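Run:
```python
from h import *
z=np.load("w1.npz");c=viewer.camera_params("wrist");c["R"]=z["R"];c["t"]=z["t"];d=z["d"];s=1/1.42
cs=cam("scene")
P={}
for n,uv,h in [("r1",(391,77),.041),("r2",(391,134),.041),("r3",(390.5,189),.041),("r4",(390,243),.041),("r5",(390,291),.041),("hL",(367,350),.028),("hR",(411,350),.028)]:
    uv=(uv[0]*s,uv[1]*s);P[n]=at_z(c,uv,h);print(n,P[n].round(4),at_d(c,uv,d).round(4),"scene px",proj(cs,P[n]).round(1))
v=P["r5"]-P["r1"];print(np.linalg.norm(v),np.degrees(np.arctan2(v[1],v[0])))
st=read_state();R=Ro.from_rotvec(st["tcp_rot"]).as_matrix();print(st["tool_pos"],np.degrees(np.arctan2(R[1,0],R[0,0])),R[2].round(4))
def tri(a,b):
    r1,o1=ray(c,(a[0]*s,a[1]*s));r2,o2=ray(cs,b)
    k=np.linalg.lstsq(np.c_[r1,-r2],o2-o1,rcond=None)[0];return (o1+r1*k[0]).round(4),(o2+r2*k[1]).round(4)
f=lambda x,y:(200+x/4.4,180+y/4.4)
print(tri((367,350),f(582,300)),tri((411,350),f(604,261)))
print("rollers", tri((348,292),f(490,285)),tri((429,292),f(525,210)))
```

```text
r1 [ 0.4596 -0.2993  0.041 ] [ 0.4595 -0.2992  0.0395] scene px [[255.4 215.8]]
r2 [ 0.4674 -0.3266  0.041 ] [ 0.4674 -0.3266  0.0399] scene px [[268.7 219.3]]
r3 [ 0.4751 -0.3547  0.041 ] [ 0.4752 -0.355   0.0387] scene px [[282.6 223.1]]
r4 [ 0.4833 -0.3841  0.041 ] [ 0.4833 -0.3845  0.039 ] scene px [[297.5 227.2]]
r5 [ 0.4912 -0.4118  0.041 ] [ 0.4913 -0.4123  0.0394] scene px [[312.  231.1]]
hL [ 0.4889 -0.4581  0.028 ] [ 0.4889 -0.4582  0.0278] scene px [[331.6 247.5]]
hR [ 0.516  -0.4502  0.028 ] [ 0.5158 -0.4498  0.0289] scene px [[336.5 238.6]]
0.11685945618274488 -74.3129700411858
[ 0.49091285 -0.40297346  0.25321089] 106.03772248982843 [ 0.0011 -0.0034 -1.    ]
(array([ 0.489 , -0.4587,  0.0265]), array([ 0.4895, -0.4592,  0.0267])) (array([ 0.5162, -0.4509,  0.0263]), array([ 0.5168, -0.4514,  0.0266]))
rollers (array([ 0.4674, -0.4235,  0.0283]), array([ 0.4705, -0.4265,  0.0293])) (array([ 0.5147, -0.4084,  0.0326]), array([ 0.5166, -0.4102,  0.0334]))
```

Emit:
jog_arm --increments '[[[0.75, -0.02, 0.6, 0, 0, 0, -1], [0.75, -0.02, 0.7, 0, 0, 0, -1], [0.75, -0.02, 0.7, 0, 0, 0, -1], [0.75, -0.01, 0.7, 0, 0, 0, -1], [0.75, 0, 0.7, 0, 0, 0, -1]]]'

```text
time: 4.93
tool_pos: [0.4578, -0.29, 0.1561]
tcp_rot: [1.888, 2.511, 0.0]
wrist_force: [0.4, -0.3, 0.8]
width: -0.001
grip_force: 0.0
```

Emit:
jog_arm --increments '[[[0, 0, 0.3, 0, 0, 0, -1], [0, 0, 0.2, 0, 0, 0, -1], [0, 0, 0, 0, 0, 0, -1], [0, 0, 0, 0, 0, 0, -1], [0, 0, 0, 0, 0, 0, -1]]]'

```text
time: 5.35
tool_pos: [0.4597, -0.2924, 0.1434]
tcp_rot: [1.886, 2.508, 0.0]
wrist_force: [0.5, 0.3, 0.5]
width: 0.002
grip_force: 0.0
```

Run:
```python
from h import *
for n in("scene","side"):
    st=read_state();p,d=viewer.read_camera(n);c=cam(n);print(st["time"],st["tool_pos"],st["wrist_force"])
    tip=st["tool_pos"]-[0,0,.073];u,v=proj(c,tip)[0];print(u,v)
    k=p[int(v)-75:int(v)+55,int(u)-60:int(u)+120] if n=="scene" else p[int(v)-40:int(v)+90,int(u)-90:int(u)+90]
    cv2.imwrite(f"pics/{n}1.png",cv2.resize(k,None,fx=4.4,fy=4.4,interpolation=cv2.INTER_CUBIC))
```

```text
5.35 [ 0.45970903 -0.29239302  0.14341826] [0.54346731 0.25316797 0.48055785]
252.30226182860986 201.73227263014417
5.4 [ 0.45964368 -0.29239567  0.14345233] [-0.44144485 -0.46400844 -0.54890808]
252.68785288750485 195.02687691727238
```

View pics/scene1.png

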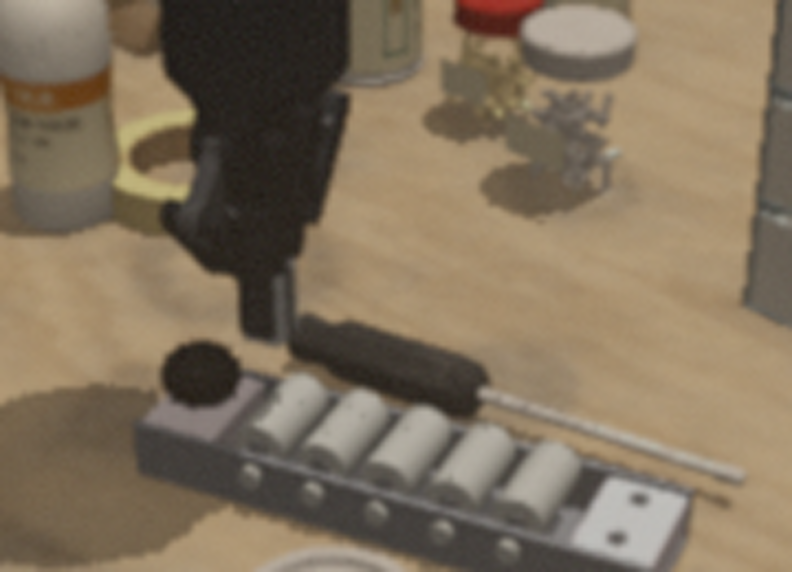

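View pics/side1.png

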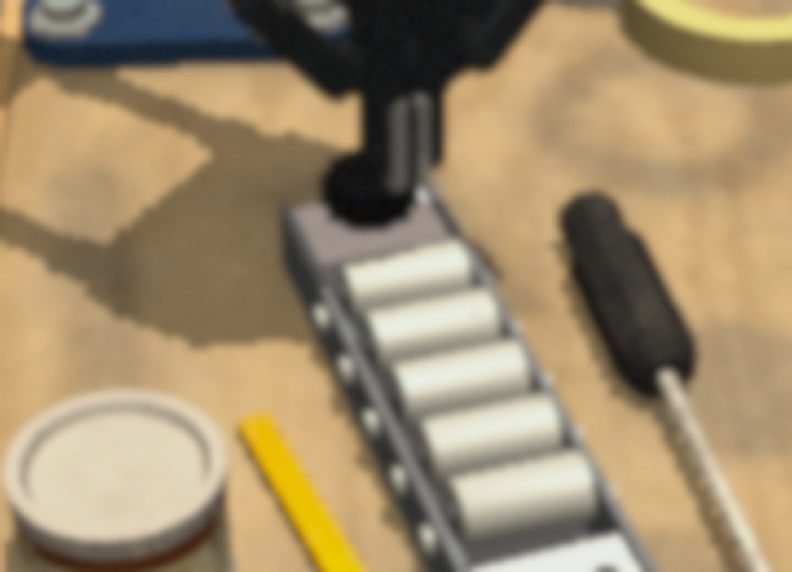

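Emit:
jog_arm --increments '[[[-0.1, -0.08, 0.2, 0, 0, 0, -1], [0, 0, 0.2, 0, 0, 0, -1], [0, 0, 0.2, 0, 0, 0, -1], [0, 0, 0, 0, 0, 0, -1], [0, 0, 0, 0, 0, 0, -1]]]'

```text
time: 5.87
tool_pos: [0.4563, -0.2941, 0.1228]
tcp_rot: [-1.886, -2.51, 0.0]
wrist_force: [-0.3, -1.2, -0.1]
width: -0.002
grip_force: 0.0
```

Emit:
jog_arm --increments '[[[0, 0, 0, 0, 0, 0, -1], [0, 0, 0, 0, 0, 0, -1], [0, 0, 0, 0, 0, 0, -1], [0, 0, 0, 0, 0, 0, -1], [0, 0, 0, 0, 0, 0, -1]]]'

```text
time: 6.28
tool_pos: [0.4571, -0.2945, 0.1241]
tcp_rot: [1.887, 2.511, 0.0]
wrist_force: [0.5, -0.4, 0.3]
width: 0.001
grip_force: 0.0
```

```bash
cat > s.py <<'E'
from h import *
F=[]
for _ in range(1):
    s=read_state();F.append(s["wrist_force"])
t=s["tool_pos"];e=t[:2]-[.4586,-.2978];a=np.array([.2764,-.961])
print("t%.2f"%s["time"],"tip z mm",round((t[2]-.073)*1e3,2),"strip x",round((e@a)*1e3-60,1),"lat",round((e@[.961,.2764])*1e3,1),s["wrist_force"].round(2),"tau",s["joint_torque"].round(2)[1:3])
E
python3 s.py
```

```text
t6.28 tip z mm 51.12 strip x -63.6 lat -0.6 [ 0.49 -0.36  0.27] tau [-41.18 -30.01]
```

```bash
cat > s.py <<'E'
from h import *
F=[];P=[]
for _ in range(8):
    s=read_state();F.append(s["wrist_force"]);P.append(s["tool_pos"]);viewer.read_camera("side")
t=np.mean(P,0);e=t[:2]-[.4586,-.2978];a=np.array([.2764,-.961])
print("t%.2f"%s["time"],"tip z mm",round((t[2]-.073)*1e3,2),"strip x",round((e@a)*1e3-60,1),"lat",round((e@[.961,.2764])*1e3,1),np.mean(F,0).round(2),np.std(F,0).round(2),np.std(P,0).round(5))
E
python3 s.py
```

```text
t6.63 tip z mm 51.01 strip x -63.6 lat -0.6 [ 0.2  -0.15  0.21] [0.21 0.28 0.31] [5.e-05 1.e-05 7.e-05]
```

Emit:
jog_arm --increments '[[[0, 0, 0.07, 0, 0, 0, -1], [0, 0, 0.07, 0, 0, 0, -1], [0, 0, 0.07, 0, 0, 0, -1], [0, 0, 0, 0, 0, 0, -1], [0, 0, 0, 0, 0, 0, -1]]]'

```text
time: 7.1
tool_pos: [0.4567, -0.2944, 0.1172]
tcp_rot: [-1.887, -2.511, 0.0]
wrist_force: [-0.1, -0.2, -0.4]
width: 0.003
grip_force: 0.0
```

```bash
python3 s.py
```

```text
t7.45 tip z mm 44.55 strip x -63.6 lat -0.7 [ 0.08 -0.13 -0.1 ] [0.2  0.3  0.48] [1.0e-04 7.0e-05 1.7e-04]
```

Emit:
jog_arm --increments '[[[0, 0, 0.03, 0, 0, 0, -1], [0, 0, 0.03, 0, 0, 0, -1], [0, 0, 0.03, 0, 0, 0, -1], [0, 0, 0, 0, 0, 0, -1], [0, 0, 0, 0, 0, 0, -1]]]'

```text
time: 7.92
tool_pos: [0.4568, -0.2944, 0.1147]
tcp_rot: [-1.887, -2.511, 0.0]
wrist_force: [0.1, 0.6, -0.0]
width: -0.005
grip_force: 0.0
```

```bash
python3 s.py
```

```text
t8.27 tip z mm 41.87 strip x -63.6 lat -0.7 [-0.29  0.21  0.05] [0.56 0.63 0.36] [4.e-05 3.e-05 6.e-05]
```

Emit:
jog_arm --increments '[[[0, 0, 0.03, 0, 0, 0, -1], [0, 0, 0.02, 0, 0, 0, -1], [0, 0, 0, 0, 0, 0, -1], [0, 0, 0, 0, 0, 0, -1], [0, 0, 0, 0, 0, 0, -1]]]'

```text
time: 8.73
tool_pos: [0.457, -0.2945, 0.1135]
tcp_rot: [1.887, 2.511, 0.0]
wrist_force: [0.5, -0.2, 1.1]
width: 0.004
grip_force: 0.6
```

```bash
python3 s.py
```

```text
t9.08 tip z mm 40.48 strip x -63.6 lat -0.6 [ 0.16 -0.11  1.08] [0.56 0.18 0.22] [1.e-05 1.e-05 3.e-05]
```

Emit:
jog_arm --increments '[[[0, 0, 0.03, 0, 0, 0, -1], [0, 0, 0.03, 0, 0, 0, -1], [-0.1, 0, 0, 0, 0, 0, -1], [-0.1, 0, 0, 0, 0, 0, -1], [-0.1, 0, 0, 0, 0, 0, -1]]]'

```text
time: 9.55
tool_pos: [0.4595, -0.3035, 0.1116]
tcp_rot: [-1.887, -2.511, 0.0]
wrist_force: [-0.3, 0.2, 1.3]
width: 0.0
grip_force: 1.0
```

```bash
python3 s.py
```

```text
t9.90 tip z mm 38.66 strip x -54.2 lat -0.7 [-0.64 -0.5   1.8 ] [0.32 0.49 0.44] [8.0e-05 2.8e-04 5.0e-05]
```

Emit:
jog_arm --increments '[[[-0.12, 0, 0, 0, 0, 0, -1], [-0.12, 0, 0, 0, 0, 0, -1], [-0.12, 0, 0, 0, 0, 0, -1], [-0.12, 0, 0, 0, 0, 0, -1], [-0.12, 0, 0, 0, 0, 0, -1]]]'

```text
time: 10.37
tool_pos: [0.4645, -0.3207, 0.1115]
tcp_rot: [-1.887, -2.511, -0.0]
wrist_force: [-1.4, 0.3, 1.5]
width: -0.003
grip_force: 1.1
```

Emit:
jog_arm --increments '[[[-0.12, 0, 0, 0, 0, 0, -1], [-0.12, 0, 0, 0, 0, 0, -1], [-0.12, 0, 0, 0, 0, 0, -1], [-0.12, 0, 0, 0, 0, 0, -1], [-0.12, 0, 0, 0, 0, 0, -1]]]'

```text
time: 10.78
tool_pos: [0.4694, -0.3381, 0.1115]
tcp_rot: [-1.887, -2.511, 0.0]
wrist_force: [-0.9, -0.1, 2.0]
width: -0.002
grip_force: 1.0
```

```bash
python3 s.py
```

```text
t11.13 tip z mm 38.62 strip x -18.2 lat -0.7 [-1.17 -0.86  1.85] [0.41 0.7  0.28] [1.1e-04 3.7e-04 5.0e-05]
```

Emit:
jog_arm --increments '[[[-0.12, 0, 0, 0, 0, 0, -1], [-0.12, 0, 0, 0, 0, 0, -1], [-0.12, 0, 0, 0, 0, 0, -1], [-0.12, 0, 0, 0, 0, 0, -1], [-0.12, 0, 0, 0, 0, 0, -1]]]'

```text
time: 11.6
tool_pos: [0.4746, -0.3555, 0.1116]
tcp_rot: [1.887, 2.511, -0.0]
wrist_force: [-1.3, -0.7, 2.2]
width: -0.002
grip_force: 1.0
```

Emit:
jog_arm --increments '[[[-0.12, 0, 0, 0, 0, 0, -1], [-0.12, 0, 0, 0, 0, 0, -1], [-0.12, 0, 0, 0, 0, 0, -1], [-0.12, 0, 0, 0, 0, 0, -1], [-0.12, 0, 0, 0, 0, 0, -1]]]'

```text
time: 12.02
tool_pos: [0.4796, -0.3727, 0.1115]
tcp_rot: [1.888, 2.511, 0.0]
wrist_force: [-1.2, 1.1, 1.3]
width: 0.003
grip_force: 0.8
```

```bash
python3 s.py
```

```text
t12.37 tip z mm 38.48 strip x 17.5 lat -0.5 [-0.23  0.62  1.08] [0.5  0.56 0.26] [1.3e-04 4.0e-04 7.0e-05]
```

Emit:
jog_arm --increments '[[[-0.12, 0, 0, 0, 0, 0, -1], [-0.12, 0, 0, 0, 0, 0, -1], [-0.12, 0, 0, 0, 0, 0, -1], [-0.12, 0, 0, 0, 0, 0, -1], [-0.12, 0, 0, 0, 0, 0, -1]]]'

```text
time: 12.83
tool_pos: [0.4845, -0.3903, 0.1117]
tcp_rot: [1.887, 2.511, -0.0]
wrist_force: [-0.7, 0.0, 1.9]
width: 0.0
grip_force: 1.0
```

Emit:
jog_arm --increments '[[[-0.12, 0, 0, 0, 0, 0, -1], [-0.12, 0, 0, 0, 0, 0, -1], [-0.12, 0, 0, 0, 0, 0, -1], [-0.12, 0, 0, 0, 0, 0, -1], [-0.12, 0, 0, 0, 0, 0, -1]]]'

```text
time: 13.25
tool_pos: [0.4896, -0.4071, 0.1115]
tcp_rot: [-1.887, -2.511, -0.0]
wrist_force: [-0.4, -0.2, 1.9]
width: 0.0
grip_force: 1.1
```

```bash
python3 s.py
```

```text
t13.60 tip z mm 38.67 strip x 53.7 lat -0.5 [-0.82 -0.13  1.87] [0.32 0.64 0.29] [1.1e-04 3.4e-04 7.0e-05]
```

Emit:
jog_arm --increments '[[[-0.12, 0, 0, 0, 0, 0, -1], [-0.12, 0, 0, 0, 0, 0, -1], [-0.12, 0, 0, 0, 0, 0, -1], [-0.12, 0, 0, 0, 0, 0, -1], [-0.12, 0, -0.05, 0, 0, 0, -1]]]'

```text
time: 14.07
tool_pos: [0.4944, -0.4244, 0.1127]
tcp_rot: [-1.887, -2.511, -0.0]
wrist_force: [-0.5, 0.4, 0.8]
width: -0.007
grip_force: 0.7
```

Emit:
jog_arm --increments '[[[-0.1, 0, -0.4, 0, 0, 0, -1], [0, 0, -0.9, 0, 0, 0, -1], [0, 0, -0.9, 0, 0, 0, -1], [0, 0, -0.9, 0, 0, 0, -1], [0, 0, -0.9, 0, 0, 0, -1]]]'

```text
time: 14.48
tool_pos: [0.4954, -0.4271, 0.2349]
tcp_rot: [1.887, 2.511, 0.001]
wrist_force: [0.4, -0.1, 0.4]
width: -0.002
grip_force: 0.0
```

Emit:
jog_arm --increments '[[[0, 0, 0, 0, 0, 0, -1], [0, 0, 0, 0, 0, 0, -1], [0, 0, 0, 0, 0, 0, -1], [0, 0, 0, 0, 0, 0, -1], [0, 0, 0, 0, 0, 0, -1]]]'

```text
time: 14.9
tool_pos: [0.4946, -0.4264, 0.2312]
tcp_rot: [-1.886, -2.509, -0.001]
wrist_force: [0.4, -0.4, -0.8]
width: -0.004
grip_force: 0.0
```

Run:
```python
from h import *
a=cv2.imread("pics/side0.png");p,d=viewer.read_camera("side")
cv2.imwrite("pics/cmp.png",np.hstack([cv2.resize(x[170:330,150:360],None,fx=1.9,fy=3) for x in(a,p)]))
print(read_state()["tool_pos"])
```

```text
[ 0.49466472 -0.42641835  0.2312794 ]
```

View pics/cmp.png

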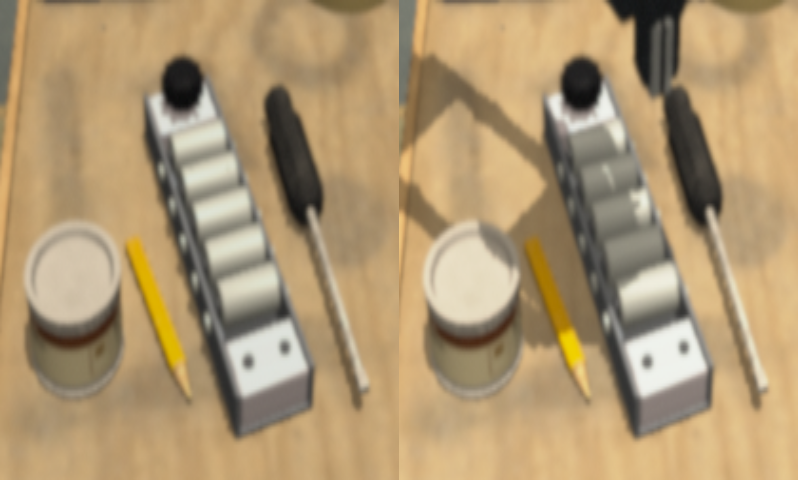

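The before/after comparison shows the strip (about (230,270) left, (630,270) right), screwdriver, pencil and tin all unmoved. The rollers are up and the hand is clear above.

```bash
python3 -c "
from workcell import bot
print(bot.finish_job())"
```

```text
the job is handed in; nothing more can be done
None
```

I stroked all five rollers lightly in order from the knob to the plain end, at about 1–2 N and roughly 2 mm of dip. The strip, screwdriver, pencil and tin look unmoved in the final picture, and I handed the job in with the hand clear. I judged each roller's turn from stroke length and contact force because the rollers are plain, and no verdict came back at hand-in.

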